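# Close up the first-aid box

## Robot

A 6-joint arm with a two-finger parallel gripper is mounted at the origin on the work surface. World frame = base frame: x ahead of the robot, y to its left, z up, the work surface at z = 0. Lengths are in m, angles in degrees, forces in N, time in s.
With the tool pointing down it reaches from about 0.3 to 0.775 m from the base axis. Payload 14.6 kg.
Tool frame: the origin (TCP) lies on the centre line of the jaws, within the pads' length; the fingertips stand ahead of it and the grasp point (between the pads) lies 6 mm ahead of it (arm.nose_length is the z of the fingertips in the tool frame, in m); z points along the fingers, y is the line along which they close (so a half turn about z gives the same grasp; the last joint's range is limited). The gripper opens to 85 mm and grips with 20 to 120 N. Pads are 22 mm wide; open, the fingers measure 114 mm over their backs; the gripper's body (76 mm by 85 mm) begins 54 mm behind the grasp point. The pads swing forward as they close: fully open they stand 13 mm farther back than shut.
Start: joints at [-67.472, 17.183, 87.147, -0, 75.671, -3.816], TCP at [0.244, -0.493, 0.256] pointing down, gripper open.
Joint ranges: [-173.82, 173.82], [-45.26, 126.66], [13.44, 144.39], [-59.66, 239.66], [0, 175.72], [-146.38, 146.38]. Speed limits (degrees/s): [127.2, 127.2, 147.25, 180, 180, 180].

## Interface

Orientations are given as a 3x3 rotation matrix whose columns are the frame's x, y, z axes.
In Python, from bench import arm gives the robot as it stands. The module is installed in compiled form; this text tells all that it offers.
- The arm moves only by the tool arm_command, never from a script. Its argument "rows" is a list of rows, each an object of numbers: "gripper": the opening, from 0 (shut) to 1 (fully open); "x", "y", "z": the shift along the tool's x, y, z each as a share of 40 mm, from -1 to 1; "spin": the turn about the tool's z as a share of pi rad, from -1 to 1. A call has 1 to 5 rows; each row shifts and turns the commanded pose from where the row before left it, along the tool's axes as they then stand; what a row does not reach is not made up. A row lasts 1/12 s, in which the tool goes at most 41.7 mm and 7.16 degrees, less where a joint would pass 70% of its speed; a pose out of reach is approached as far as the arm can. A call with a number of a shift or a turn outside -1 to 1 is refused whole. A call with a gripper value outside its range is refused whole. The fingers move at their own pace and stop on an object; the grip force is fixed at half the most. Time passes only in rows, so rows that do not move let the fingers close. It gives the time, the measured TCP pose, the force, the opening and the grip force at its end, in the units of the state.
- arm.state(): the state, without advancing time (a new reading comes with each control period).
- arm.get_image(name): name is "scene" or "top" or "wrist"; returns a dict with "img" (384x512x3 uint8, red, green, blue), "z_map" (384x512 float32, m along the optical axis (not along the pixel's ray), 0 where there is no reading), "mtx" (3x3 intrinsics, pixels), "origin" and "rotation" of the camera in the world; the wrist camera has in their place "tool_from_camera" (4x4, takes a point from camera to tool coordinates, whose origin is the TCP and whose axes are the flange's). Camera axes: x right, y down, z forward; pixel columns grow to the right and rows downward; lengths in m; the calibration is good to about 2 mm. A picture is of the moment at which its call begins: read the wrist's pose just before it.
- arm.job_done(): hands the job in; it is judged then, once.
The state is a dict: "time": time; "qpos": joint angles; "dq": joint speeds; "effort": joint torques, N m; "position": TCP position; "tcp_rot": TCP orientation; "contact_force": force on the tool from outside, world axes, zero at the start; "moment": the same for the moment, N m; "width": finger opening in m; "grip_force": force on a finger pad.
Only numpy, scipy, OpenCV 4.12 (cv2) and the standard library are available. Lean on these libraries where they do the work, as an engineer would, in place of code of your own. Each camera call takes 0.05 s, during which the arm holds its last target. There are 200 camera calls.

## Task

The green first-aid box was left open after use: with the fingertips push both white drawers fully home, and only then push its lid down until it is shut, because the shut lid locks the drawers. Do not slam the drawers or the lid, do not pull them further open, and pinch or lift nothing: leave the other things on the bench standing where they are.

Things in the scene. Friction and masses are not known exactly. Their poses are not given: they have to be found in the camera images.
- aid_box: Green first-aid box, fixed to the steel bench: 150 deep (its x), 260 wide (its y), rim 85 high. Origin at the centre of its underside; its own -x is the front with two white drawers side by side (left one on its +y side), +y is its left seen from the robot. It may stand turned by up to about 0.35 rad. Nothing rests against it; other things stand at least 25 clear.
- left_drawer (a joint): White drawer on the box's +y side; metres pulled out towards the box's -x, 0 = fully home, stops there. Slides with about 1.2 N friction plus light damping, no latch or spring; stays where it is left.
- right_drawer (a joint): The same drawer on the box's -y side.
- left_drawer_front (a point): Centre of the left drawer's flat outer front face, 31 above the bench; the face is 120 wide and 46 tall (8 to 54 above the bench), no handle, only a dark painted strip. With the drawer home it lies 83 in front of the box's origin and 8 in front of the box's front wall; 63.5 to the side of the box's middle.
- right_drawer_front (a point): The same point on the right drawer.
- lid (a joint): Green lid of the box, 160 (from hinge to free edge) x 260 x 8 thick, hinged along the box's rear (+x) top rim, flat outer face, no knob. Radians: 0 = shut, lying on the rim; about 1.57 = standing upright. It starts partly open, leaning over the box (0.8 to 1.35). Stiff hinge: it stays at any angle and needs about 0.35 N m to move, so it must be pushed all the way down from its rear outer face.
- lid_hinge (a point): Middle of the lid's hinge line, on the rear rim: 75 behind the box's origin, 85 above the bench. The lid's outer face lies 10 off the plane through the hinge line (its inner face 2): shut, the outer face is 95 above the bench.
- lid_edge (a point): Middle of the lid's free edge, 160 from the hinge line, mid-thickness (6 off the hinge plane).
- glass: Bystander, loose: clear drinking glass, 68 wide, 110 tall (mm). Origin at the centre of its underside. Leave it alone.
- tin: Bystander, loose: red tin can, 70 wide, 95 tall (mm). Origin at the centre of its underside. Leave it alone.
- carton: Bystander, loose: yellow carton 60 x 40 x 80 tall (mm). Origin at the centre of its underside. Leave it alone.
- candlestick: Bystander, loose: brass candlestick, foot 90 wide, 155 tall (mm). Origin at the centre of its underside. Leave it alone.
- jug: Bystander, loose: steel vacuum jug with black top, 100 wide, 240 tall (mm). Origin at the centre of its underside. Leave it alone.
- soap_bottle: Bystander, loose: green soap bottle, 60 wide, 150 tall (mm). Origin at the centre of its underside. Leave it alone.
- scrub_pad: Bystander, loose: yellow scrub pad 90 x 60 x 30 tall (mm). Origin at the centre of its underside. Leave it alone.

How it is judged:
By the outcome, as a careful person would: the job done as asked, in the order asked, and still so for the second after the job is handed in, with the robot touching nothing.
It also fails if it takes over 58 s, if anything falls off the work surface, if the arm or the gripper's body presses on something with over 40 N, if the wrist force passes 120 N, or if a joint passes its speed limit or range.

## Working session

There is one attempt and no reset: what is moved stays moved. The work goes in short steps, Python scripts to look and compute and a tool call to move; the robot and the scene stay as the last step left them, time stands still between calls to the robot, and variables do not carry over. Pictures are saved under pics/ and viewed, at most 10 in all, crops included, and the job is handed in when it is done.

Besides the shell and the picture viewer there is one more tool, called after ">>>" as name(argument=value, ...) on one line, values as JSON. arm_command: Moves the arm, as the interface text tells. Shift numbers are shares of 40 mm and turn numbers shares of pi rad, none past 1 either way. Its arguments: {"type":"object","properties":{"rows":{"type":"array","items":{"type":"object","properties":{"gripper":{"type":"number"},"x":{"type":"number","minimum":-1,"maximum":1},"y":{"type":"number","minimum":-1,"maximum":1},"z":{"type":"number","minimum":-1,"maximum":1},"spin":{"type":"number","minimum":-1,"maximum":1}}}}},"required":["rows"]}

```bash
mkdir -p pics; cat > h.py <<'E'
import numpy as np, cv2
from bench import arm
def pts(d):
    """world point per pixel from z_map"""
    h,w=d["z_map"].shape; u,v=np.meshgrid(np.arange(w),np.arange(h))
    z=d["z_map"]; K=np.array(d["mtx"])
    p=np.stack([(u-K[0,2])/K[0,0]*z,(v-K[1,2])/K[1,1]*z,z],-1)
    P=p@np.array(d["rotation"]).T+np.array(d["origin"]); P[z==0]=np.nan
    return P
E
python3 - <<'E'
from h import *
s=arm.state(); print(s["time"],s["position"],np.round(s["tcp_rot"],3).tolist(),s["width"],arm.nose_length)
ims=[]
for n in("scene","top"):
    d=arm.get_image(n); np.savez(n+".npz",**d); ims.append(d["img"]); print(n,d["origin"],np.round(d["rotation"],2).tolist())
    cv2.imwrite(f"pics/{n}.png",cv2.resize(d["img"][...,::-1],(800,600)))
E
```

```text
0.0 [ 0.2439907  -0.49269729  0.25572268] [[0.896, 0.444, -0.0], [0.444, -0.896, 0.001], [0.0, -0.001, -1.0]] 0.08540332970976754 0.025
scene [1.38198277 0.69027754 1.03350557] [[-0.67, 0.49, -0.56], [0.75, 0.45, -0.49], [0.01, -0.75, -0.66]]
top [ 0.39468356 -0.00234842  1.22597003] [[0.02, -0.99, 0.16], [-1.0, -0.02, 0.02], [-0.01, -0.16, -0.99]]
```

View pics/scene.png

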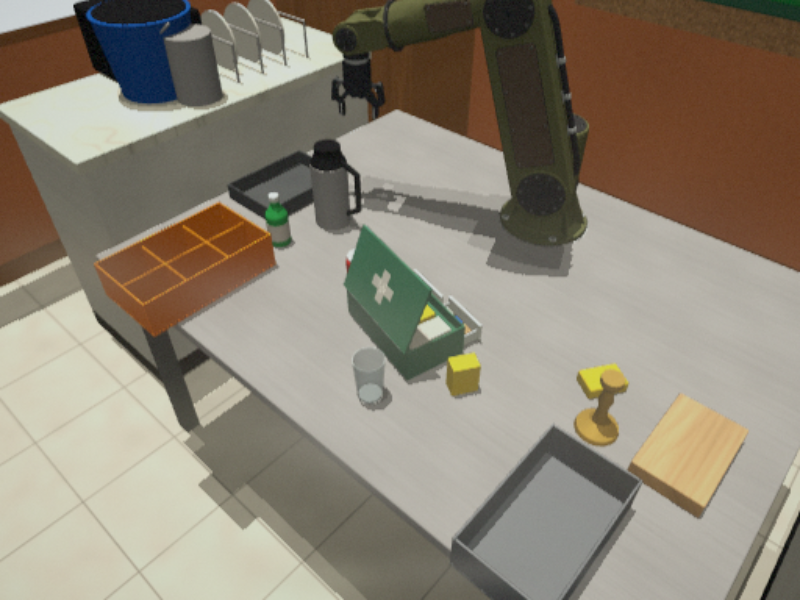

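View pics/top.png

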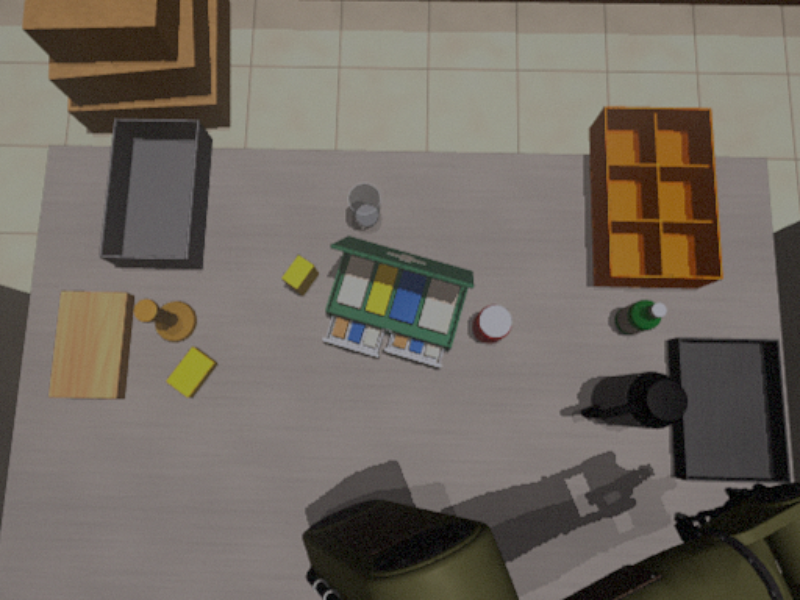

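The scene view shows the box with its lid leaning open (green, about 390,290) and both drawers out. The glass stands behind it (368,378), the carton (463,373) to its left and the tin to its right. The top view puts the drawers at about (352,337) and (414,350), the tin at (492,322), the carton at (299,273) and the glass at (365,207). Next I measure the lid plane and the drawer fronts.

```bash
python3 - <<'E'
from h import *
S=dict(np.load("scene.npz"));T=dict(np.load("top.npz"))
Ps,Pt=pts(S),pts(T)
def hsv(d): return cv2.cvtColor(d["img"],cv2.COLOR_RGB2HSV)
def roi(P): return (P[...,0]>.3)&(P[...,0]<.75)&(abs(P[...,1])<.3)
h=hsv(S); g=(h[...,0]>55)&(h[...,0]<95)&(h[...,1]>80)&roi(Ps)
Q=Ps[g&(Ps[...,2]>.11)]
m=np.median(Q,0)
for _ in range(5):
    n=np.linalg.svd(Q-Q.mean(0),full_matrices=False)[2][2]; r=(Q-Q.mean(0))@n; Q=Q[abs(r)<max(.003,1.5*r.std())] if _<4 else Q
n*=np.sign(n[0]); yaw=np.arctan2(n[1],n[0]); print("lid n",n,"yaw",yaw,"ang",np.arctan2(n[0]/np.cos(yaw),n[2]),"rms",r.std(),len(Q))
c,s=np.cos(yaw),np.sin(yaw);R=np.array([[c,-s],[s,c]])
B=Q.copy();B[:,:2]=Q[:,:2]@R
print("lid in box-rot frame pct",np.percentile(B,[0,1,50,99,100],axis=0).round(4).tolist())
# rim via top view
ht=hsv(T); gt=(ht[...,0]>55)&(ht[...,0]<95)&(ht[...,1]>80)&roi(Pt)
for z0,z1 in((.075,.095),):
  A=Pt[gt&(Pt[...,2]>z0)&(Pt[...,2]<z1)]; A[:,:2]=A[:,:2]@R; print("rim",len(A),np.percentile(A,[0,2,50,98,100],axis=0).round(4).tolist())
rect=cv2.minAreaRect(Pt[gt&(Pt[...,2]>.075)&(Pt[...,2]<.095)][:,:2].astype(np.float32));print(rect)
# white drawers
w=(ht[...,1]<50)&(ht[...,2]>130)&roi(Pt)&(Pt[...,2]>.03)&(Pt[...,2]<.07)
k,l,st,ce=cv2.connectedComponentsWithStats(w.astype(np.uint8))
for i in range(1,k):
  if st[i,4]>25:
    A=Pt[l==i].copy();A[:,:2]=A[:,:2]@R;print("white",st[i],np.percentile(A,[0,5,50,95,100],axis=0).round(4).tolist())
# everything above bench near
a=roi(Pt)&(Pt[...,2]>.012)
k,l,st,ce=cv2.connectedComponentsWithStats(a.astype(np.uint8))
for i in range(1,k):
  if st[i,4]>40: A=Pt[l==i];print("obj",st[i],np.percentile(A,[1,50,99],axis=0).round(3).tolist())
cv2.imwrite("pics/c.png",cv2.resize(T["img"][140:245,180:340,::-1],(800,525),interpolation=cv2.INTER_CUBIC))
E
```

```text
lid n [ 0.89599949 -0.24192609  0.37236633] yaw -0.2637183156527627 ang 1.1892389176418716 rms 0.0013617932964425452 777
lid in box-rot frame pct [[0.6102, 0.0374, 0.1117], [0.6114, 0.0407, 0.1347], [0.624, 0.1219, 0.2072], [0.6533, 0.284, 0.2372], [0.6596, 0.293, 0.2385]]
rim 105 [[0.5105, 0.0365, 0.0782], [0.5111, 0.0366, 0.0787], [0.5139, 0.0941, 0.0848], [0.624, 0.2917, 0.089], [0.6312, 0.2924, 0.092]]
((0.5935541391372681, 0.010155916213989258), (0.2561340928077698, 0.12011904269456863), 75.2323226928711)
white [232 210  11  12  83] [[0.473, 0.1826, 0.0311], [0.4761, 0.1838, 0.0316], [0.492, 0.196, 0.0353], [0.5067, 0.2065, 0.0396], [0.5081, 0.2077, 0.041]]
white [206 216  36  13  79] [[0.4554, 0.1707, 0.0344], [0.4559, 0.1747, 0.0402], [0.4588, 0.2264, 0.0539], [0.4636, 0.2841, 0.0567], [0.4718, 0.2884, 0.0579]]
white [246 219  37  16  86] [[0.4702, 0.0424, 0.0368], [0.471, 0.0465, 0.039], [0.4742, 0.0996, 0.0536], [0.4826, 0.1556, 0.057], [0.491, 0.1601, 0.061]]
white [272 221   9   8  49] [[0.4901, 0.0553, 0.0304], [0.491, 0.0564, 0.0318], [0.4999, 0.0684, 0.0348], [0.508, 0.0796, 0.0385], [0.5089, 0.0806, 0.0393]]
obj [ 206  152   97   84 5425] [[0.479, -0.122, 0.013], [0.594, 0.014, 0.077], [0.696, 0.145, 0.237]]
obj [180 164  24  25 341] [[0.614, 0.179, 0.014], [0.644, 0.206, 0.079], [0.677, 0.238, 0.084]]
obj [302 196  26  24 472] [[0.52, -0.213, 0.015], [0.55, -0.179, 0.094], [0.585, -0.149, 0.1]]
```

View pics/c.png

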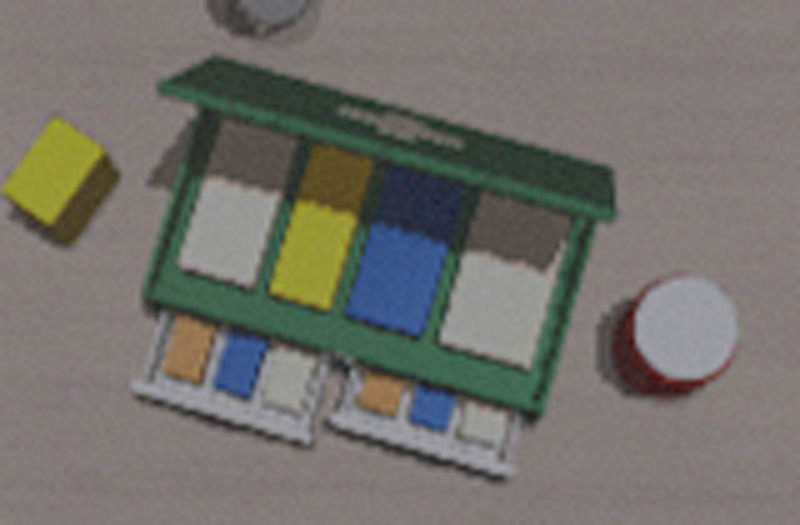

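The crop shows the lid's free edge from (160,90) to (615,210). The left drawer front runs from (135,385) to (310,440) and the right one from (330,420) to (510,475).

In box axes the fit gives:
- **Box:** yaw −0.264, origin at about (0.608, 0.006).
- **Lid:** angle 1.19. The predicted lid edge matches the measured one to about 1 mm.
- **Drawers:** left about 47 mm out, right about 32 mm out.

I'll lift clear of the jug first, then cross over with the gripper shut.

>>> arm_command(rows=[{"z": -0.7, "gripper": 0}, {"z": -0.7, "gripper": 0}, {"z": -0.6, "gripper": 0}, {"gripper": 0}, {"gripper": 0}])

```text
validation failed for argument at $.ro...
```

>>> arm_command(rows=[{"x": 0.65, "y": -0.57, "gripper": 0}, {"x": 0.65, "y": -0.57, "gripper": 0}, {"x": 0.65, "y": -0.57, "gripper": 0}, {"x": 0.65, "y": -0.57, "gripper": 0}, {"x": 0.65, "y": -0.57, "gripper": 0}])

```text
validation failed for argument at $.ro...
```

>>> arm_command(rows=[{"x": 0.65, "y": -0.57, "gripper": 0}, {"x": 0.65, "y": -0.57, "gripper": 0}, {"x": 0.65, "y": -0.57, "gripper": 0}, {"x": 0.65, "y": -0.57, "gripper": 0}, {"x": 0.65, "y": -0.57, "gripper": 0}])

```text
validation failed for argument at $.ro...
```

>>> arm_command(rows=[{"spin": 0.038, "gripper": 0}, {"spin": 0.038, "gripper": 0}, {"spin": 0.038, "gripper": 0}, {"gripper": 0}])

```text
validation failed for argument at $.ro...
```

All four calls were refused. The rows may need every field, so I'll try one complete row.

>>> arm_command(rows=[{"x": 0, "y": 0, "z": -0.7, "spin": 0, "gripper": 0}])

```text
time: 0.18
position: [0.2435, -0.4916, 0.2795]
tcp_rot: [[0.896, 0.444, -0.003], [0.444, -0.896, 0.008], [0.001, -0.009, -1.0]]
contact_force: [-0.1, 0.1, -0.7]
width: 0.0755
grip_force: 0.0
```

Complete rows are accepted, so I'll carry on with those.

>>> arm_command(rows=[{"x": 0, "y": 0, "z": -0.7, "spin": 0, "gripper": 0}, {"x": 0, "y": 0, "z": -0.6, "spin": 0, "gripper": 0}, {"x": 0, "y": 0, "z": 0, "spin": 0.038, "gripper": 0}, {"x": 0, "y": 0, "z": 0, "spin": 0.038, "gripper": 0}, {"x": 0, "y": 0, "z": 0, "spin": 0.038, "gripper": 0}])

```text
time: 0.6
position: [0.2441, -0.4928, 0.3363]
tcp_rot: [[0.995, 0.096, 0.0], [0.096, -0.995, 0.0], [0.0, -0.0, -1.0]]
contact_force: [-0.4, 0.4, 0.3]
width: 0.0122
grip_force: 0.0
```

>>> arm_command(rows=[{"x": 0, "y": 0, "z": 0, "spin": 0.038, "gripper": 0}, {"x": 0, "y": 0, "z": 0, "spin": 0.038, "gripper": 0}, {"x": 0, "y": 0, "z": 0, "spin": 0.038, "gripper": 0}, {"x": 0, "y": 0, "z": 0, "spin": 0, "gripper": 0}])

```text
time: 0.93
position: [0.244, -0.4928, 0.336]
tcp_rot: [[0.966, -0.259, -0.0], [-0.259, -0.966, 0.001], [-0.0, -0.001, -1.0]]
contact_force: [0.2, -0.0, 0.7]
width: 0.0002
grip_force: 0.0
```

>>> arm_command(rows=[{"x": 0.1, "y": -0.855, "z": 0, "spin": 0, "gripper": 0}, {"x": 0.1, "y": -0.855, "z": 0, "spin": 0, "gripper": 0}, {"x": 0.1, "y": -0.855, "z": 0, "spin": 0, "gripper": 0}, {"x": 0.1, "y": -0.855, "z": 0, "spin": 0, "gripper": 0}, {"x": 0.1, "y": -0.855, "z": 0, "spin": 0, "gripper": 0}])

```text
time: 1.35
position: [0.307, -0.331, 0.3361]
tcp_rot: [[0.968, -0.249, -0.0], [-0.249, -0.968, 0.0], [-0.0, -0.0, -1.0]]
contact_force: [0.3, 0.5, 0.7]
width: 0.0003
grip_force: 0.0
```

>>> arm_command(rows=[{"x": 0.1, "y": -0.855, "z": 0, "spin": 0, "gripper": 0}, {"x": 0.1, "y": -0.855, "z": 0, "spin": 0, "gripper": 0}, {"x": 0.1, "y": -0.855, "z": 0, "spin": 0, "gripper": 0}, {"x": 0.1, "y": -0.855, "z": 0, "spin": 0, "gripper": 0}, {"x": 0.1, "y": -0.855, "z": 0, "spin": 0, "gripper": 0}])

```text
time: 1.77
position: [0.3697, -0.1706, 0.3363]
tcp_rot: [[0.968, -0.249, 0.0], [-0.249, -0.968, -0.0], [0.0, 0.0, -1.0]]
contact_force: [0.4, -0.4, 1.0]
width: 0.0003
grip_force: 0.0
```

>>> arm_command(rows=[{"x": 0.1, "y": -0.855, "z": 0, "spin": 0, "gripper": 0}, {"x": 0.1, "y": -0.855, "z": 0, "spin": 0, "gripper": 0}, {"x": 0.1, "y": -0.855, "z": 0, "spin": 0, "gripper": 0}, {"x": 0.1, "y": -0.855, "z": 0, "spin": 0, "gripper": 0}, {"x": 0.1, "y": -0.855, "z": 0, "spin": 0, "gripper": 0}])

```text
time: 2.18
position: [0.4324, -0.0101, 0.3363]
tcp_rot: [[0.968, -0.249, 0.0], [-0.249, -0.968, -0.0], [0.0, 0.0, -1.0]]
contact_force: [0.1, -0.8, -0.1]
width: -0.0001
grip_force: 0.0
```

>>> arm_command(rows=[{"x": 0, "y": 0, "z": 0, "spin": 0, "gripper": 0}])

```text
time: 2.27
position: [0.4332, -0.0078, 0.336]
tcp_rot: [[0.969, -0.245, -0.0], [-0.245, -0.969, 0.001], [-0.001, -0.001, -1.0]]
contact_force: [-0.1, -2.2, -0.2]
width: -0.0
grip_force: 0.0
```

>>> arm_command(rows=[{"x": 0, "y": 0.05, "z": 0.9, "spin": 0.005, "gripper": 0}, {"x": 0, "y": 0.05, "z": 0.9, "spin": 0, "gripper": 0}, {"x": 0, "y": 0, "z": 0.9, "spin": 0, "gripper": 0}, {"x": 0, "y": 0, "z": 0.9, "spin": 0, "gripper": 0}, {"x": 0, "y": 0, "z": 0.9, "spin": 0, "gripper": 0}])

```text
time: 2.68
position: [0.4308, -0.0159, 0.1548]
tcp_rot: [[0.964, -0.265, 0.0], [-0.265, -0.964, -0.0], [0.0, -0.0, -1.0]]
contact_force: [1.3, -0.2, 0.8]
width: 0.0
grip_force: 0.0
```

>>> arm_command(rows=[{"x": 0, "y": 0, "z": 0.9, "spin": 0, "gripper": 0}, {"x": 0, "y": 0, "z": 0.8, "spin": 0, "gripper": 0}, {"x": 0, "y": 0, "z": 0.8, "spin": 0, "gripper": 0}, {"x": 0, "y": 0, "z": 0, "spin": 0, "gripper": 0}])

```text
time: 3.02
position: [0.4283, -0.0156, 0.0516]
tcp_rot: [[0.964, -0.265, -0.009], [-0.265, -0.964, 0.001], [-0.009, 0.001, -1.0]]
contact_force: [-0.8, -0.1, -1.4]
width: 0.0002
grip_force: 0.0
```

```bash
cat >> h.py <<'E'
c,s=np.cos(-.2637),np.sin(-.2637);RB=np.array([[c,-s],[s,c]]);O=np.array([.5855,.1645])
def box(p): p=np.array(p); return np.r_[p[:2]@RB-O,p[2]]
E
python3 - <<'E'
from h import *
s=arm.state();print(box(s["position"]).round(4),s["contact_force"])
d=arm.get_image("scene");cv2.imwrite("pics/s2.png",cv2.resize(d["img"][110:290,190:390,::-1],(780,702))[:600])
E
```

```text
[-0.1679 -0.0679  0.0516] [-0.79146788 -0.11457432 -1.38673305]
```

View pics/s2.png

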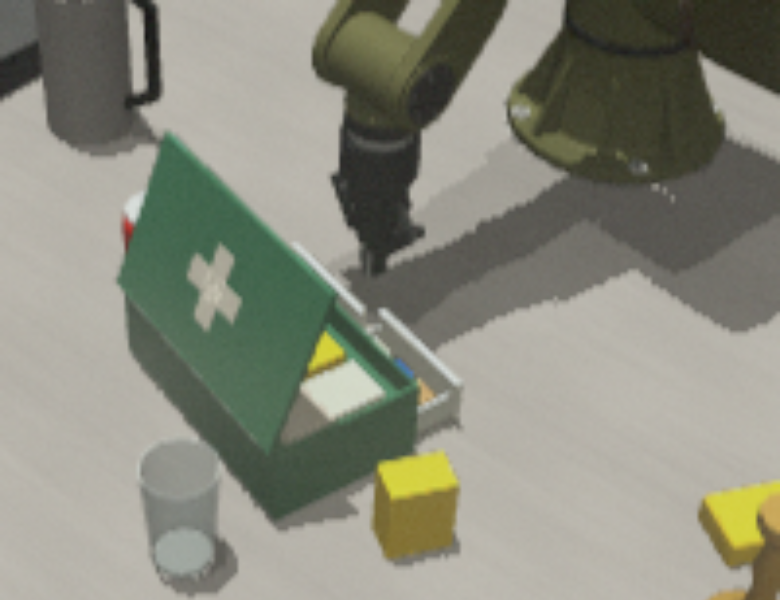

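The picture shows the closed fingers standing in front of the right drawer (tips near 375,270). Nothing else has been touched, so I'll approach and push slowly.

>>> arm_command(rows=[{"x": 0.25, "y": 0, "z": -0.04, "spin": 0, "gripper": 0}, {"x": 0.25, "y": 0, "z": -0.04, "spin": 0, "gripper": 0}, {"x": 0.2, "y": 0, "z": 0, "spin": 0, "gripper": 0}, {"x": 0.1, "y": 0, "z": 0, "spin": 0, "gripper": 0}])

```text
time: 3.4
position: [0.4636, -0.0248, 0.0614]
tcp_rot: [[0.964, -0.268, 0.003], [-0.268, -0.964, -0.0], [0.003, -0.0, -1.0]]
contact_force: [-0.6, 0.2, -0.2]
width: -0.0001
grip_force: 0.0
```

>>> arm_command(rows=[{"x": 0.1, "y": 0, "z": 0, "spin": 0, "gripper": 0}, {"x": 0.1, "y": 0, "z": 0, "spin": 0, "gripper": 0}, {"x": 0.1, "y": 0, "z": 0, "spin": 0, "gripper": 0}, {"x": 0.1, "y": 0, "z": 0, "spin": 0, "gripper": 0}, {"x": 0.1, "y": 0, "z": 0, "spin": 0, "gripper": 0}])

```text
time: 3.82
position: [0.4815, -0.0297, 0.0595]
tcp_rot: [[0.963, -0.269, -0.0], [-0.269, -0.963, 0.0], [-0.0, -0.0, -1.0]]
contact_force: [-1.1, 1.4, 1.6]
width: 0.0001
grip_force: 0.7
```

>>> arm_command(rows=[{"x": 0.1, "y": 0, "z": 0, "spin": 0, "gripper": 0}, {"x": 0.1, "y": 0, "z": 0, "spin": 0, "gripper": 0}, {"x": 0.05, "y": 0, "z": 0, "spin": 0, "gripper": 0}])

```text
time: 4.07
position: [0.4913, -0.0325, 0.0594]
tcp_rot: [[0.963, -0.269, -0.0], [-0.269, -0.963, 0.0], [-0.0, -0.0, -1.0]]
contact_force: [-1.1, 0.6, 1.2]
width: -0.0002
grip_force: 0.6
```

```bash
python3 - <<'E'
from h import *
s=arm.state();print(box(s["position"]).round(4),s["contact_force"])
E
```

```text
[-0.1027 -0.0678  0.0594] [-1.06014373  0.5777959   1.24557243]
```

>>> arm_command(rows=[{"x": 0.05, "y": 0, "z": 0, "spin": 0, "gripper": 0}, {"x": 0.05, "y": 0, "z": 0, "spin": 0, "gripper": 0}, {"x": 0.05, "y": 0, "z": 0, "spin": 0, "gripper": 0}])

```text
time: 4.32
position: [0.4968, -0.034, 0.0594]
tcp_rot: [[0.963, -0.269, -0.0], [-0.269, -0.963, 0.0], [-0.0, -0.0, -1.0]]
contact_force: [-1.3, 0.9, -0.7]
width: -0.0003
grip_force: 0.6
```

>>> arm_command(rows=[{"x": 0.04, "y": 0, "z": 0, "spin": 0, "gripper": 0}])

```text
time: 4.4
position: [0.4983, -0.0345, 0.0594]
tcp_rot: [[0.963, -0.269, -0.0], [-0.269, -0.963, 0.0], [-0.0, -0.0, -1.0]]
contact_force: [-0.8, 0.4, 0.9]
width: 0.0
grip_force: 0.6
```

>>> arm_command(rows=[{"x": 0.03, "y": 0, "z": 0, "spin": 0, "gripper": 0}])

```text
time: 4.48
position: [0.4995, -0.0348, 0.0594]
tcp_rot: [[0.963, -0.269, -0.0], [-0.269, -0.963, 0.0], [-0.0, -0.0, -1.0]]
contact_force: [-1.1, 1.6, 0.2]
width: -0.0
grip_force: 0.6
```

Box x is now about −0.094, close to the stop. I'll continue in 1 mm steps until the force rises.

>>> arm_command(rows=[{"x": 0.025, "y": 0, "z": 0, "spin": 0, "gripper": 0}])

```text
time: 4.57
position: [0.5004, -0.035, 0.0594]
tcp_rot: [[0.963, -0.269, -0.0], [-0.269, -0.963, 0.0], [-0.0, -0.0, -1.0]]
contact_force: [-0.8, 0.9, -1.2]
width: 0.0
grip_force: 0.6
```

>>> arm_command(rows=[{"x": 0.025, "y": 0, "z": 0, "spin": 0, "gripper": 0}])

```text
time: 4.65
position: [0.5013, -0.0353, 0.0594]
tcp_rot: [[0.963, -0.269, -0.0], [-0.269, -0.963, 0.0], [-0.0, 0.0, -1.0]]
contact_force: [-0.8, 1.0, -1.8]
width: 0.0
grip_force: 0.6
```

>>> arm_command(rows=[{"x": 0.025, "y": 0, "z": 0, "spin": 0, "gripper": 0}])

```text
time: 4.73
position: [0.5023, -0.0356, 0.0595]
tcp_rot: [[0.963, -0.269, -0.0], [-0.269, -0.963, 0.0], [-0.0, 0.0, -1.0]]
contact_force: [-1.4, 1.7, -0.2]
width: -0.0
grip_force: 0.6
```

>>> arm_command(rows=[{"x": 0.025, "y": 0, "z": 0, "spin": 0, "gripper": 0}])

```text
time: 4.82
position: [0.5025, -0.0356, 0.0593]
tcp_rot: [[0.963, -0.269, -0.002], [-0.269, -0.963, 0.001], [-0.003, 0.0, -1.0]]
contact_force: [-14.4, 4.5, 10.9]
width: -0.0001
grip_force: 7.8
```

>>> arm_command(rows=[{"x": 0.025, "y": 0, "z": 0, "spin": 0, "gripper": 0}])

```text
time: 4.9
position: [0.5026, -0.0357, 0.0593]
tcp_rot: [[0.963, -0.269, -0.005], [-0.269, -0.963, 0.001], [-0.005, 0.0, -1.0]]
contact_force: [-22.9, 6.8, 17.9]
width: 0.0002
grip_force: 12.1
```

>>> arm_command(rows=[{"x": 0.025, "y": 0, "z": 0, "spin": 0, "gripper": 0}])

```text
time: 4.98
position: [0.5027, -0.0357, 0.0592]
tcp_rot: [[0.963, -0.269, -0.007], [-0.269, -0.963, 0.001], [-0.007, 0.001, -1.0]]
contact_force: [-30.1, 8.0, 19.0]
width: 0.0
grip_force: 15.8
```

The right drawer is hard home: the force jumped at box x −0.091, which is its expected stop. I'll back off and shift to the left drawer.

>>> arm_command(rows=[{"x": -0.1, "y": 0, "z": 0, "spin": 0, "gripper": 0}, {"x": -0.4, "y": 0, "z": 0, "spin": 0, "gripper": 0}, {"x": -0.6, "y": 0, "z": 0, "spin": 0, "gripper": 0}, {"x": -0.6, "y": 0, "z": 0, "spin": 0, "gripper": 0}, {"x": -0.2, "y": 0, "z": 0, "spin": 0, "gripper": 0}])

```text
time: 5.4
position: [0.4297, -0.0154, 0.0593]
tcp_rot: [[0.963, -0.269, -0.001], [-0.269, -0.963, 0.0], [-0.001, 0.0, -1.0]]
contact_force: [-0.6, 0.1, 0.3]
width: -0.0002
grip_force: 0.0
```

>>> arm_command(rows=[{"x": 0, "y": -0.8, "z": 0, "spin": 0, "gripper": 0}, {"x": 0, "y": -0.8, "z": 0, "spin": 0, "gripper": 0}, {"x": 0, "y": -0.8, "z": 0, "spin": 0, "gripper": 0}, {"x": 0, "y": -0.8, "z": 0, "spin": 0, "gripper": 0}, {"x": 0, "y": 0, "z": 0, "spin": 0, "gripper": 0}])

```text
time: 5.82
position: [0.4682, 0.1112, 0.06]
tcp_rot: [[0.964, -0.266, 0.003], [-0.266, -0.964, 0.001], [0.002, -0.002, -1.0]]
contact_force: [0.6, 0.6, 0.6]
width: 0.0001
grip_force: 0.0
```

```bash
python3 - <<'E'
from h import *
s=arm.state();print(box(s["position"]).round(4),s["contact_force"])
E
```

```text
[-0.1625  0.0649  0.06  ] [0.56165136 0.59623144 0.64555114]
```

>>> arm_command(rows=[{"x": 0.25, "y": 0, "z": 0, "spin": 0, "gripper": 0}, {"x": 0.2, "y": 0, "z": 0, "spin": 0, "gripper": 0}, {"x": 0.1, "y": 0, "z": 0, "spin": 0, "gripper": 0}, {"x": 0.1, "y": 0, "z": 0, "spin": 0, "gripper": 0}, {"x": 0.1, "y": 0, "z": 0, "spin": 0, "gripper": 0}])

```text
time: 6.23
position: [0.4956, 0.0983, 0.0594]
tcp_rot: [[0.963, -0.27, -0.0], [-0.27, -0.963, -0.0], [-0.0, 0.0, -1.0]]
contact_force: [-1.8, -0.1, 0.3]
width: -0.0002
grip_force: 0.7
```

>>> arm_command(rows=[{"x": 0.1, "y": 0, "z": 0, "spin": 0, "gripper": 0}, {"x": 0.1, "y": 0, "z": 0, "spin": 0, "gripper": 0}, {"x": 0.1, "y": 0, "z": 0, "spin": 0, "gripper": 0}, {"x": 0.1, "y": 0, "z": 0, "spin": 0, "gripper": 0}, {"x": 0.1, "y": 0, "z": 0, "spin": 0, "gripper": 0}])

```text
time: 6.65
position: [0.5148, 0.0938, 0.0594]
tcp_rot: [[0.963, -0.269, -0.0], [-0.269, -0.963, -0.0], [-0.0, 0.0, -1.0]]
contact_force: [-1.8, -0.1, -0.8]
width: 0.0003
grip_force: 0.7
```

>>> arm_command(rows=[{"x": 0.1, "y": 0, "z": 0, "spin": 0, "gripper": 0}, {"x": 0.1, "y": 0, "z": 0, "spin": 0, "gripper": 0}, {"x": 0.05, "y": 0, "z": 0, "spin": 0, "gripper": 0}, {"x": 0.05, "y": 0, "z": 0, "spin": 0, "gripper": 0}])

```text
time: 6.98
position: [0.5264, 0.0906, 0.0595]
tcp_rot: [[0.963, -0.269, 0.0], [-0.269, -0.963, 0.0], [0.0, -0.0, -1.0]]
contact_force: [-1.6, -0.3, 0.2]
width: -0.0001
grip_force: 0.6
```

```bash
python3 - <<'E'
from h import *
s=arm.state();print(box(s["position"]).round(4),s["contact_force"])
E
```

```text
[-0.1009  0.0602  0.0595] [-1.57004843 -0.25665926  0.1897245 ]
```

>>> arm_command(rows=[{"x": 0.05, "y": 0, "z": 0, "spin": 0, "gripper": 0}, {"x": 0.05, "y": 0, "z": 0, "spin": 0, "gripper": 0}, {"x": 0.05, "y": 0, "z": 0, "spin": 0, "gripper": 0}, {"x": 0.03, "y": 0, "z": 0, "spin": 0, "gripper": 0}])

```text
time: 7.32
position: [0.5333, 0.0887, 0.0595]
tcp_rot: [[0.963, -0.269, 0.0], [-0.269, -0.963, 0.0], [0.0, -0.0, -1.0]]
contact_force: [-1.5, 1.4, -0.5]
width: 0.0001
grip_force: 0.6
```

>>> arm_command(rows=[{"x": 0.025, "y": 0, "z": 0, "spin": 0, "gripper": 0}])

```text
time: 7.4
position: [0.5342, 0.0885, 0.0595]
tcp_rot: [[0.963, -0.269, 0.0], [-0.269, -0.963, 0.0], [0.0, -0.0, -1.0]]
contact_force: [-1.7, 1.4, -1.0]
width: 0.0
grip_force: 0.6
```

>>> arm_command(rows=[{"x": 0.025, "y": 0, "z": 0, "spin": 0, "gripper": 0}])

```text
time: 7.48
position: [0.535, 0.0882, 0.0595]
tcp_rot: [[0.963, -0.269, 0.0], [-0.269, -0.963, 0.0], [-0.0, -0.0, -1.0]]
contact_force: [-2.0, 0.8, -0.6]
width: -0.0002
grip_force: 0.6
```

>>> arm_command(rows=[{"x": 0.025, "y": 0, "z": 0, "spin": 0, "gripper": 0}])

```text
time: 7.57
position: [0.536, 0.088, 0.0595]
tcp_rot: [[0.963, -0.269, -0.0], [-0.269, -0.963, 0.0], [-0.0, -0.0, -1.0]]
contact_force: [-6.3, 2.9, 1.7]
width: 0.0002
grip_force: 3.9
```

>>> arm_command(rows=[{"x": 0.04, "y": 0, "z": 0, "spin": 0, "gripper": 0}])

```text
time: 7.65
position: [0.5362, 0.0879, 0.0594]
tcp_rot: [[0.963, -0.269, -0.004], [-0.269, -0.963, 0.001], [-0.004, 0.001, -1.0]]
contact_force: [-25.1, 8.4, 17.6]
width: -0.0002
grip_force: 13.0
```

>>> arm_command(rows=[{"x": -0.1, "y": 0, "z": 0, "spin": 0, "gripper": 0}, {"x": -0.4, "y": 0, "z": 0, "spin": 0, "gripper": 0}, {"x": -0.6, "y": 0, "z": 0, "spin": 0, "gripper": 0}, {"x": -0.6, "y": 0, "z": 0, "spin": 0, "gripper": 0}, {"x": 0, "y": 0, "z": -0.7, "spin": 0, "gripper": 0}])

```text
time: 8.07
position: [0.4667, 0.106, 0.0836]
tcp_rot: [[0.963, -0.268, -0.009], [-0.268, -0.963, -0.001], [-0.009, 0.004, -1.0]]
contact_force: [0.2, -0.5, -0.1]
width: 0.0001
grip_force: 0.0
```

>>> arm_command(rows=[{"x": 0, "y": 0.3, "z": -0.9, "spin": 0, "gripper": 0}, {"x": 0, "y": 0.3, "z": -0.9, "spin": 0, "gripper": 0}, {"x": 0, "y": 0.3, "z": -0.9, "spin": 0, "gripper": 0}, {"x": 0, "y": 0.3, "z": -0.9, "spin": 0, "gripper": 0}, {"x": 0, "y": 0.3, "z": -0.9, "spin": 0, "gripper": 0}])

```text
time: 8.48
position: [0.4554, 0.0474, 0.2696]
tcp_rot: [[0.963, -0.269, 0.001], [-0.269, -0.963, -0.0], [0.001, -0.0, -1.0]]
contact_force: [1.0, -0.2, 0.5]
width: 0.0002
grip_force: 0.0
```

>>> arm_command(rows=[{"x": 0, "y": 0, "z": -0.9, "spin": 0, "gripper": 0}, {"x": 0, "y": 0, "z": -0.9, "spin": 0, "gripper": 0}, {"x": 0, "y": 0, "z": 0, "spin": 0, "gripper": 0}])

```text
time: 8.73
position: [0.457, 0.0478, 0.3465]
tcp_rot: [[0.963, -0.269, 0.011], [-0.269, -0.963, 0.0], [0.011, -0.003, -1.0]]
contact_force: [-0.3, 1.0, 1.1]
width: 0.0001
grip_force: 0.0
```

```bash
python3 - <<'E'
from h import *
s=arm.state();print(box(s["position"]).round(4),s["contact_force"],s["qpos"])
T=arm.get_image("top");P=pts(T);cv2.imwrite("pics/t2.png",cv2.resize(T["img"][140:245,180:340,::-1],(800,525),interpolation=cv2.INTER_CUBIC))
E
```

```text
[-0.1567  0.0007  0.3465] [-0.28103581  0.98551055  1.1213507 ] [ 1.40079218e+00  1.79015492e+00  9.31040334e+01 -8.60590804e-03
  8.44790833e+01  1.07025504e+02]
```

View pics/t2.png

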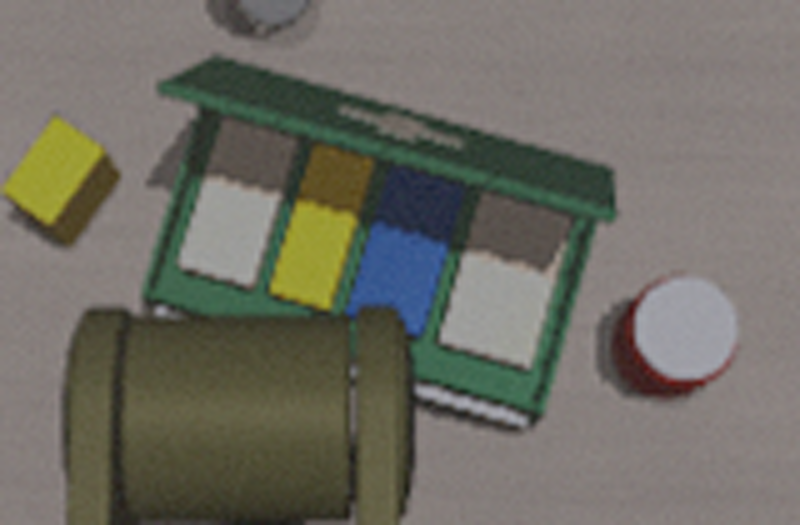

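The picture shows both drawer fronts flush against the front rim (white strips at 160,310 and 480,405), and both stopped at the same box x of −0.091. Next I'll cross over behind the lid.

>>> arm_command(rows=[{"x": 0.8, "y": 0, "z": 0, "spin": 0, "gripper": 0}, {"x": 0.8, "y": 0, "z": 0, "spin": 0, "gripper": 0}, {"x": 0.8, "y": 0, "z": 0, "spin": 0, "gripper": 0}, {"x": 0.8, "y": 0, "z": 0, "spin": 0, "gripper": 0}, {"x": 0.8, "y": 0, "z": 0, "spin": 0, "gripper": 0}])

```text
time: 9.2
position: [0.6112, 0.0045, 0.3379]
tcp_rot: [[0.963, -0.269, -0.001], [-0.269, -0.963, -0.0], [-0.001, 0.0, -1.0]]
contact_force: [1.1, 0.6, 1.1]
width: -0.0
grip_force: 0.0
```

>>> arm_command(rows=[{"x": 0.8, "y": 0, "z": 0, "spin": 0, "gripper": 0}, {"x": 0.8, "y": 0, "z": 0, "spin": 0, "gripper": 0}, {"x": 0.8, "y": 0, "z": 0, "spin": 0, "gripper": 0}, {"x": 0, "y": 0, "z": 0, "spin": 0, "gripper": 0}])

```text
time: 9.53
position: [0.7059, -0.0226, 0.3335]
tcp_rot: [[0.963, -0.27, -0.006], [-0.27, -0.963, 0.0], [-0.006, 0.001, -1.0]]
contact_force: [1.1, 0.2, -0.6]
width: 0.0001
grip_force: 0.0
```

```bash
python3 - <<'E'
from h import *
s=arm.state();print(box(s["position"]).round(4),s["contact_force"],s["qpos"])
E
```

```text
[ 0.1019 -0.0023  0.3335] [ 1.05584932  0.23939554 -0.56466038] [-4.79611437e+00  3.73435059e+01  4.80956716e+01 -1.96204678e-02
  9.48974969e+01  1.00877633e+02]
```

>>> arm_command(rows=[{"x": 0, "y": 0, "z": 0.9, "spin": 0, "gripper": 0}, {"x": 0, "y": 0, "z": 0.9, "spin": 0, "gripper": 0}, {"x": 0, "y": 0, "z": 0.7, "spin": 0, "gripper": 0}, {"x": -0.2, "y": 0, "z": 0, "spin": 0, "gripper": 0}, {"x": -0.2, "y": 0, "z": 0, "spin": 0, "gripper": 0}])

```text
time: 9.95
position: [0.6859, -0.0165, 0.2353]
tcp_rot: [[0.963, -0.269, -0.006], [-0.269, -0.963, 0.0], [-0.005, 0.001, -1.0]]
contact_force: [0.4, 0.6, 1.1]
width: -0.0
grip_force: 0.0
```

```bash
python3 - <<'E'
from h import *
s=arm.state();b=box(s["position"]);print(b.round(4),s["contact_force"])
t=np.r_[np.linspace(1.3,0,37)]
tc=np.c_[.075+.01*np.sin(t)-.13*np.cos(t)+.009,.085+.01*np.cos(t)+.13*np.sin(t)+.025]
print("start",tc[0]-b[[0,2]]); d=np.diff(tc,axis=0)/.04
for i in range(36): print(round(t[i+1],2),(d[i]*[1,-1]).round(3),tc[i+1].round(3))
E
```

```text
[ 0.0809 -0.0016  0.2353] [0.35480536 0.61487187 1.12175555]
start [-0.02207802  0.00259291]
1.26 [-0.115  0.025] [0.054 0.237]
1.23 [-0.114  0.029] [0.05  0.236]
1.19 [-0.113  0.033] [0.045 0.234]
1.16 [-0.112  0.037] [0.041 0.233]
1.12 [-0.11   0.041] [0.036 0.231]
1.08 [-0.109  0.045] [0.032 0.23 ]
1.05 [-0.107  0.049] [0.028 0.228]
1.01 [-0.105  0.053] [0.023 0.225]
0.98 [-0.103  0.057] [0.019 0.223]
0.94 [-0.101  0.06 ] [0.015 0.221]
0.9 [-0.099  0.064] [0.011 0.218]
0.87 [-0.097  0.067] [0.007 0.216]
0.83 [-0.094  0.071] [0.004 0.213]
0.79 [-0.091  0.074] [0.   0.21]
0.76 [-0.089  0.077] [-0.004  0.207]
0.72 [-0.086  0.081] [-0.007  0.203]
0.69 [-0.083  0.084] [-0.01  0.2 ]
0.65 [-0.08   0.087] [-0.013  0.197]
0.61 [-0.077  0.089] [-0.017  0.193]
0.58 [-0.073  0.092] [-0.019  0.189]
0.54 [-0.07   0.095] [-0.022  0.186]
0.51 [-0.066  0.097] [-0.025  0.182]
0.47 [-0.063  0.099] [-0.027  0.178]
0.43 [-0.059  0.102] [-0.03   0.174]
0.4 [-0.056  0.104] [-0.032  0.17 ]
0.36 [-0.052  0.106] [-0.034  0.165]
0.32 [-0.048  0.107] [-0.036  0.161]
0.29 [-0.044  0.109] [-0.038  0.157]
0.25 [-0.04   0.111] [-0.039  0.152]
0.22 [-0.036  0.112] [-0.041  0.148]
0.18 [-0.032  0.113] [-0.042  0.143]
0.14 [-0.028  0.114] [-0.043  0.139]
0.11 [-0.024  0.115] [-0.044  0.134]
0.07 [-0.02   0.116] [-0.045  0.129]
0.04 [-0.015  0.117] [-0.046  0.125]
0.0 [-0.011  0.117] [-0.046  0.12 ]
```

>>> arm_command(rows=[{"x": -0.35, "y": 0, "z": 0, "spin": 0, "gripper": 0}, {"x": -0.2, "y": 0, "z": 0, "spin": 0, "gripper": 0}, {"x": -0.1, "y": 0, "z": 0, "spin": 0, "gripper": 0}, {"x": -0.1, "y": 0, "z": 0.02, "spin": 0, "gripper": 0}, {"x": -0.1, "y": 0, "z": 0.03, "spin": 0, "gripper": 0}])

```text
time: 10.37
position: [0.654, -0.0074, 0.237]
tcp_rot: [[0.963, -0.269, -0.0], [-0.269, -0.963, -0.0], [-0.0, 0.0, -1.0]]
contact_force: [0.0, -0.0, 0.2]
width: 0.0
grip_force: 0.0
```

>>> arm_command(rows=[{"x": -0.1, "y": 0, "z": 0.035, "spin": 0, "gripper": 0}, {"x": -0.11, "y": 0, "z": 0.04, "spin": 0, "gripper": 0}, {"x": -0.11, "y": 0, "z": 0.045, "spin": 0, "gripper": 0}])

```text
time: 10.62
position: [0.6418, -0.004, 0.2324]
tcp_rot: [[0.963, -0.269, 0.0], [-0.269, -0.963, -0.0], [0.0, -0.0, -1.0]]
contact_force: [3.1, -1.3, -0.8]
width: -0.0003
grip_force: 1.1
```

```bash
python3 - <<'E'
from h import *
s=arm.state();b=box(s["position"]);print(b.round(4),s["contact_force"])
E
```

```text
[ 0.0351 -0.0011  0.2324] [ 3.14043716 -1.2563436  -0.8172092 ]
```

The fingertips touch the lid as predicted (about 3 N at θ≈1.11). Now I follow the arc.

>>> arm_command(rows=[{"x": -0.109, "y": 0, "z": 0.05, "spin": 0, "gripper": 0}, {"x": -0.107, "y": 0, "z": 0.052, "spin": 0, "gripper": 0}, {"x": -0.105, "y": 0, "z": 0.055, "spin": 0, "gripper": 0}, {"x": -0.103, "y": 0, "z": 0.058, "spin": 0, "gripper": 0}, {"x": -0.101, "y": 0, "z": 0.06, "spin": 0, "gripper": 0}])

```text
time: 11.03
position: [0.6213, 0.0018, 0.2215]
tcp_rot: [[0.963, -0.269, 0.0], [-0.269, -0.963, -0.0], [0.0, -0.0, -1.0]]
contact_force: [2.0, -2.0, 1.0]
width: 0.0001
grip_force: 1.0
```

>>> arm_command(rows=[{"x": -0.099, "y": 0, "z": 0.064, "spin": 0, "gripper": 0}, {"x": -0.097, "y": 0, "z": 0.067, "spin": 0, "gripper": 0}, {"x": -0.094, "y": 0, "z": 0.071, "spin": 0, "gripper": 0}, {"x": -0.091, "y": 0, "z": 0.074, "spin": 0, "gripper": 0}, {"x": -0.089, "y": 0, "z": 0.077, "spin": 0, "gripper": 0}])

```text
time: 11.45
position: [0.6032, 0.0069, 0.2073]
tcp_rot: [[0.963, -0.269, 0.0], [-0.269, -0.963, 0.0], [0.0, -0.0, -1.0]]
contact_force: [2.1, -1.9, 0.1]
width: -0.0001
grip_force: 0.9
```

```bash
python3 - <<'E'
from h import *
s=arm.state();b=box(s["position"]);print(b.round(4),s["contact_force"])
E
```

```text
[-0.0049 -0.0006  0.2073] [ 2.1096347  -1.93882312  0.10001512]
```

>>> arm_command(rows=[{"x": -0.086, "y": 0, "z": 0.081, "spin": 0, "gripper": 0}, {"x": -0.083, "y": 0, "z": 0.084, "spin": 0, "gripper": 0}, {"x": -0.08, "y": 0, "z": 0.087, "spin": 0, "gripper": 0}, {"x": -0.077, "y": 0, "z": 0.089, "spin": 0, "gripper": 0}, {"x": -0.073, "y": 0, "z": 0.092, "spin": 0, "gripper": 0}])

```text
time: 11.87
position: [0.5879, 0.0111, 0.1899]
tcp_rot: [[0.963, -0.269, 0.0], [-0.269, -0.963, 0.0], [0.0, -0.0, -1.0]]
contact_force: [1.1, -1.1, 0.8]
width: 0.0004
grip_force: 0.9
```

>>> arm_command(rows=[{"x": -0.07, "y": 0, "z": 0.095, "spin": 0, "gripper": 0}, {"x": -0.066, "y": 0, "z": 0.097, "spin": 0, "gripper": 0}, {"x": -0.063, "y": 0, "z": 0.099, "spin": 0, "gripper": 0}, {"x": -0.059, "y": 0, "z": 0.102, "spin": 0, "gripper": 0}, {"x": -0.056, "y": 0, "z": 0.104, "spin": 0, "gripper": 0}])

```text
time: 12.28
position: [0.5759, 0.0145, 0.17]
tcp_rot: [[0.963, -0.269, 0.0], [-0.269, -0.963, -0.0], [0.0, 0.0, -1.0]]
contact_force: [0.9, -1.8, 0.5]
width: 0.0001
grip_force: 0.8
```

>>> arm_command(rows=[{"x": -0.052, "y": 0, "z": 0.106, "spin": 0, "gripper": 0}, {"x": -0.048, "y": 0, "z": 0.107, "spin": 0, "gripper": 0}, {"x": -0.044, "y": 0, "z": 0.109, "spin": 0, "gripper": 0}, {"x": -0.04, "y": 0, "z": 0.111, "spin": 0, "gripper": 0}])

```text
time: 12.62
position: [0.5688, 0.0164, 0.1526]
tcp_rot: [[0.963, -0.269, -0.0], [-0.269, -0.963, 0.0], [-0.0, -0.0, -1.0]]
contact_force: [1.3, -1.6, 1.9]
width: 0.0001
grip_force: 0.8
```

```bash
python3 - <<'E'
from h import *
s=arm.state();b=box(s["position"]);print(b.round(4),s["contact_force"])
E
```

```text
[-0.0406 -0.0004  0.1526] [ 1.29409184 -1.57674534  1.91853832]
```

>>> arm_command(rows=[{"x": -0.03, "y": 0, "z": 0.1, "spin": 0, "gripper": 0}, {"x": -0.03, "y": 0, "z": 0.1, "spin": 0, "gripper": 0}, {"x": -0.025, "y": 0, "z": 0.1, "spin": 0, "gripper": 0}, {"x": -0.02, "y": 0, "z": 0.1, "spin": 0, "gripper": 0}, {"x": -0.02, "y": 0, "z": 0.1, "spin": 0, "gripper": 0}])

```text
time: 13.03
position: [0.5641, 0.0178, 0.1326]
tcp_rot: [[0.963, -0.269, -0.0], [-0.269, -0.963, 0.0], [-0.0, 0.0, -1.0]]
contact_force: [-0.5, -1.4, 1.0]
width: 0.0001
grip_force: 0.8
```

>>> arm_command(rows=[{"x": -0.01, "y": 0, "z": 0.07, "spin": 0, "gripper": 0}, {"x": 0, "y": 0, "z": 0.05, "spin": 0, "gripper": 0}, {"x": 0, "y": 0, "z": 0.05, "spin": 0, "gripper": 0}, {"x": 0, "y": 0, "z": 0.03, "spin": 0, "gripper": 0}])

```text
time: 13.37
position: [0.5638, 0.0179, 0.1248]
tcp_rot: [[0.963, -0.269, -0.0], [-0.269, -0.963, 0.0], [-0.0, -0.0, -1.0]]
contact_force: [-0.7, 0.9, 1.4]
width: 0.0002
grip_force: 0.8
```

>>> arm_command(rows=[{"x": 0, "y": 0, "z": 0.03, "spin": 0, "gripper": 0}])

```text
time: 13.45
position: [0.5638, 0.0179, 0.1238]
tcp_rot: [[0.963, -0.269, -0.0], [-0.269, -0.963, 0.0], [-0.0, -0.0, -1.0]]
contact_force: [-0.4, -0.1, 1.8]
width: -0.0001
grip_force: 0.8
```

>>> arm_command(rows=[{"x": 0, "y": 0, "z": 0.025, "spin": 0, "gripper": 0}])

```text
time: 13.53
position: [0.5639, 0.0179, 0.1228]
tcp_rot: [[0.963, -0.269, 0.0], [-0.269, -0.963, 0.0], [0.0, -0.0, -1.0]]
contact_force: [-0.2, 0.8, 1.5]
width: 0.0001
grip_force: 0.8
```

>>> arm_command(rows=[{"x": 0, "y": 0, "z": 0.025, "spin": 0, "gripper": 0}, {"x": 0, "y": 0, "z": 0.025, "spin": 0, "gripper": 0}])

```text
time: 13.7
position: [0.5639, 0.0179, 0.1208]
tcp_rot: [[0.963, -0.269, 0.0], [-0.269, -0.963, 0.0], [0.0, -0.0, -1.0]]
contact_force: [-1.5, 0.3, 1.0]
width: 0.0001
grip_force: 0.8
```

>>> arm_command(rows=[{"x": 0, "y": 0, "z": 0.025, "spin": 0, "gripper": 0}])

```text
time: 13.78
position: [0.5639, 0.0179, 0.1199]
tcp_rot: [[0.963, -0.269, 0.0], [-0.269, -0.963, 0.0], [0.0, -0.0, -1.0]]
contact_force: [-5.5, 0.5, 16.5]
width: -0.0001
grip_force: 8.1
```

>>> arm_command(rows=[{"x": 0, "y": 0, "z": 0.02, "spin": 0, "gripper": 0}])

```text
time: 13.87
position: [0.5639, 0.0179, 0.1199]
tcp_rot: [[0.963, -0.269, 0.0], [-0.269, -0.963, 0.0], [0.0, -0.0, -1.0]]
contact_force: [-9.1, 1.9, 19.3]
width: -0.0001
grip_force: 9.9
```

The lid is shut: the tool stopped hard at z 0.1199, where I predicted 0.120. I'll lift away, back off and check.

>>> arm_command(rows=[{"x": 0, "y": 0, "z": -0.1, "spin": 0, "gripper": 0}, {"x": 0, "y": 0, "z": -0.6, "spin": 0, "gripper": 0}, {"x": 0, "y": 0, "z": -0.9, "spin": 0, "gripper": 0}, {"x": 0, "y": 0, "z": -0.9, "spin": 0, "gripper": 0}, {"x": -0.9, "y": 0, "z": -0.9, "spin": 0, "gripper": 0}])

```text
time: 14.28
position: [0.5374, 0.0249, 0.2506]
tcp_rot: [[0.963, -0.27, 0.002], [-0.27, -0.963, -0.0], [0.002, -0.0, -1.0]]
contact_force: [-0.4, 0.7, 0.3]
width: -0.0001
grip_force: 0.0
```

>>> arm_command(rows=[{"x": -0.9, "y": 0, "z": -0.9, "spin": 0, "gripper": 0}, {"x": -0.9, "y": 0, "z": 0, "spin": 0, "gripper": 0}, {"x": -0.9, "y": 0, "z": 0, "spin": 0, "gripper": 0}, {"x": 0, "y": 0, "z": 0, "spin": 0, "gripper": 0}, {"x": 0, "y": 0, "z": 0, "spin": 0, "gripper": 0}])

```text
time: 14.7
position: [0.437, 0.0534, 0.2787]
tcp_rot: [[0.963, -0.268, 0.002], [-0.268, -0.963, 0.0], [0.002, -0.001, -1.0]]
contact_force: [1.2, 0.1, 0.5]
width: 0.0
grip_force: 0.0
```

```bash
python3 - <<'E'
from h import *
d=arm.get_image("scene");P=pts(d);h=cv2.cvtColor(d["img"],cv2.COLOR_RGB2HSV)
b=P[...,:2]@RB-O
m=(abs(b[...,0])<.06)&(abs(b[...,1])<.12)&(h[...,0]>55)&(h[...,0]<95)&(P[...,2]>.07)&(P[...,2]<.15)
print(m.sum(),np.percentile(P[m][:,2],[2,50,98]),arm.state()["contact_force"])
A=np.c_[b[m],np.ones(m.sum())];print("slope",np.linalg.lstsq(A,P[m][:,2],rcond=None)[0])
cv2.imwrite("pics/s3.png",cv2.resize(d["img"][...,::-1],(800,600)))
E
```

```text
1412 [0.09057484 0.09487126 0.09897248] [0.33550751 0.60842289 0.97245345]
slope [ 0.00036752 -0.00116791  0.09489341]
```

View pics/s3.png

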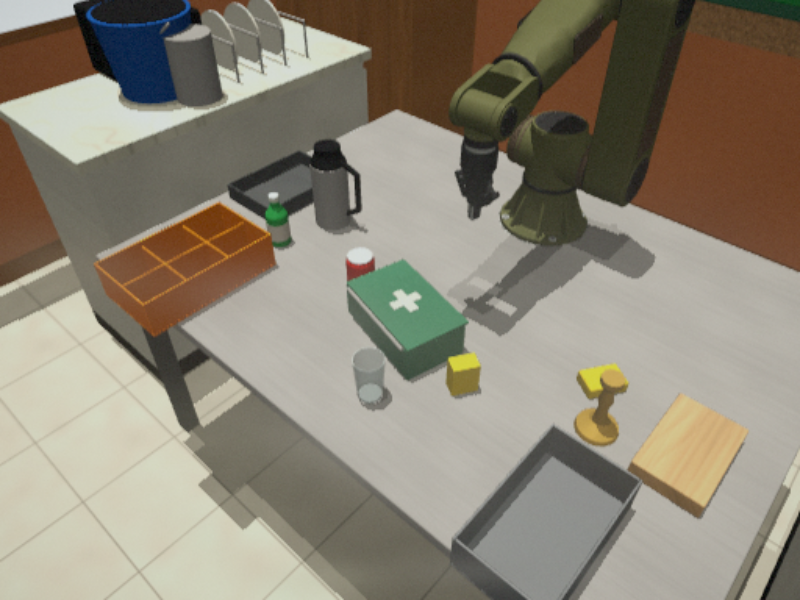

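The picture shows the lid lying flat (405,300), with its surface level at 94.9 mm against the 95 mm expected. The glass, carton and other things stand where they were, and the arm is clear.

```bash
python3 -c "
from bench import arm
print(arm.job_done())"
```

```text
the job is handed in; nothing more can be done
None
```

Job handed in at about 15 s of robot time: both drawers were pushed fully home, then the lid was pushed down gently until shut (level at 94.9 mm against the 95 mm expected), and no bystander was touched.

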